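# Level the bench scale and keep the knob pressed

### The arm

A 6-joint arm with a two-finger parallel gripper is mounted at the origin on the work surface; the furniture and walls round the work are solid. World frame = base frame: x ahead of the robot, y to its left, z up, the work surface at z = 0. Lengths are in m, angles in rad, forces in N, time in s.
With the tool pointing down it reaches from about 0.275 to 0.775 m from the base axis. Payload 14.6 kg.
Tool frame: the origin (TCP) lies midway between the tips of the shut fingers; the grasp point (between the pads) lies 19 mm behind it; z points along the fingers, y is the line along which they close (so a half turn about z gives the same grasp; the last joint's range is limited). The gripper opens to 85 mm and grips with 20 to 120 N. Pads are 22 mm wide; open, the fingers measure 114 mm over their backs; the gripper's body (76 mm by 85 mm) begins 54 mm behind the grasp point. The pads swing forward as they close: fully open they stand 13 mm farther back than shut.
Start: joints at [-1.333, 0.263, -0.048, 1.259, 0, 1.415], TCP at [0.201, -0.485, 0.193] pointing down, gripper open.
Joint ranges: [-2.65, 2.65], [-0.89, 1.7], [-1.18, 1.37], [-2.13, 2.11], [-1.35, 1.29], [-3.14, 3.14]. Speed limits (rad/s): [1.89, 1.89, 2.57, 2.79, 3.14, 3.14].

### API

Orientations are given as [roll, pitch, yaw] about the fixed x, y, z axes, in that order (R = Rz(yaw) Ry(pitch) Rx(roll)).
In Python, from plant import manip, optics, find_in gives the robot as it stands.
- The arm moves only by the shell command python3 -m inch 'ROWS' [FORCE]. ROWS is JSON, one flat list of numbers, 5 for each row, row after row: the shift along the tool's x, y, z in m, then the turn about the tool's z in degrees, then the opening, from -1 (shut) to 1 (fully open). A call has 1 to 5 rows; each row is the pose to reach, as a shift and turn from the pose commanded when the call began, along the tool's axes at that moment; what a row does not reach only later rows make up. A row lasts 1/10 s, in which the tool goes at most 50 mm and 8.59 degrees, less where a joint would pass 70% of its speed; a pose out of reach is approached as far as the arm can. A call with a gripper value outside its range is refused whole. The fingers move at their own pace and stop on an object; FORCE is the grip in N (left out, the last holds). Time passes only in rows, so rows that repeat a pose let the fingers close. It gives the time, the measured TCP pose, the force, the opening and the grip force at its end, in the units of the state.
- manip.get_state(): the state, without advancing time (a new reading comes with each control period).
- optics.snapshot(name): name is "scene" or "top" or "wrist"; returns a dict with "color" (400x640x3 uint8, red, green, blue), "K" (3x3 intrinsics, pixels), "R" (3x3) and "t" (3): a world point X has camera coordinates R X + t; the wrist camera has in their place "tool_from_camera" (4x4, takes a point from camera to tool coordinates, whose origin is the TCP and whose axes are the flange's). Camera axes: x right, y down, z forward; pixel columns grow to the right and rows downward; lengths in m; the calibration is good to about 2 mm. The wrist camera is an equidistant fisheye: a pixel r from the principal point sees the ray r / f radians off the axis. A picture is of the moment at which its call begins: read the wrist's pose just before it. There is no depth.
- manip.hand_in(): hands the job in; it is judged then, once.
Trained networks look in a picture, given as the dict that the camera call returned (one of the last four; its "shot" number tells which), for a name from the list of things; names that differ only in an ending like _2 or _b are one class to them, and where a whole thing is asked for, a point or a joint stands for the part that bears it (a point fixed in the world has none). Each returns a list of dicts, best first, with "conf" (0 to 1); they miss things now and then, are a little off and sometimes report something else, mostly with a low value. They report only what shows in the picture. A call takes as long as a camera call.
- find_in(label, picture): "position" ([column, row] in pixels, amid what is visible of it).
The state is a dict: "t": time; "qpos": joint angles; "qd": joint speeds; "effort": joint torques, N m; "position": TCP position; "ee_rot": TCP orientation; "force": force on the tool from outside, world axes, zero at the start; "torque": the same for the moment, N m; "width": opening from 0.0 (shut) to 1.0 (fully open); "finger_force": force on a finger pad.
Only numpy, scipy, OpenCV 4.12 (cv2) and the standard library are available. Lean on these libraries where they do the work, as an engineer would, in place of code of your own. Each camera call takes 0.05 s, during which the arm holds its last target. There are 200 camera calls.

### The job

Lift the hinged flap on the right half of the kitchen bench scale all the way back until it rests on its stop. Then press the levelling knob under it down so that the scale's adjustable foot stands firmly on its pad, and turn the knob until the bubble of the built-in spirit level is centred between its two marks. Finish still gripping the knob and pressing it down, with the bubble centred (do not let go), and leave the things round the scale where they are.

Things in the scene. Friction and masses are not known exactly. Their poses are not given: they have to be found in the camera images.
- scale_mat: black rubber mat 200 x 380 x 4 mm, fixed, under a white bench scale (175 deep, 360 wide, 82 mm tall; round steel pan on its left half, flap over the levelling bay on its right). Origin on the worktop; x to the back of the scale, y to its left, z up; scale spans y -160..200 mm, bay y -160..62, bay deck 26 mm and back wall 74 mm high (x 73..85); front open, kerb 40 mm high at the right
- flap (a joint): angle (rad) of the flap: white plate 172 x 216 x 6 mm hinged along the back of the bay; 0 = shut, grows as it opens, 1.85 = open on its stop. It weighs about 150 g, falls shut if let go below about 1.5 rad and, past about 1.65 rad, drops back on its stop by itself
- flap_grip (a point): middle of the flap's grip: round grey bar, 16 mm in diameter, 40 mm long, parallel to the hinge, on a web near the flap's front edge; 20 mm above the plate, 153 mm in front of and 26 mm above the hinge axis, about 105 mm over the worktop (shut). Held by its two flat ends it can turn between the fingers. Axes turn with the flap: x along the plate to the hinge, y along the bar, z out of the plate
- flap_hinge (a point): middle of the flap's hinge axis at the back of the bay, about 77 mm above the worktop (81 with the right end raised); y is the hinge axis, to the scale's left. The free front edge rises and swings over to the back
- knob: grey levelling knob, right half of the bay: disc 52 mm wide, 7 mm thick, with an upright grip bar on top, 44 long, 14 thick, rising 23 mm above the disc. Origin: centre of the disc's underside, on the turning axis, 42 mm above the worktop (level, unpressed; 47 at the start; scale frame x 0, y -105); x along the bar, y across it, z up. Turning friction 0.06 N m, stays where left
- knob_grip (a point): middle of the knob's grip bar, 18 mm above the knob's origin, axes as knob. The knob is sprung: it sinks up to 10 mm into the scale, 1 N to start, then 1.2 N per mm, about 13 N at the bottom. It turns at any depth. A spring also lifts the scale's right end by up to 5 mm: about 5 N on the knob bring it down and set the foot on its pad; press with some 8 to 15 N
- foot: adjustable foot: rubber disc 24 mm wide straight below the knob, under the scale; origin: centre of its underside, 6 mm above the worktop when it stands on its steel pad on the mat. Turning the knob counter-clockwise (from above) draws it up and lowers the pressed right end 1.6 mm per rad. It starts screwed out too far: 0.8 to 2.4 rad counter-clockwise are needed; regrip as needed
- bubble (a joint): position (m) of the spirit level's bubble along its vial: 0 = centred, positive = toward the scale's right (knob) end, which is then too high. About 11 mm per radian of the knob while the foot stands on its pad; +0.033 when nothing presses; counts only with the foot on its pad
- vial_mid (a point): middle of the vial: olive-green strip 92 x 16 mm in a grey block along the scale's y, front of the bay, 45 mm above the worktop (scale frame x -56, y -5 mm). The bubble is a white oblong 20 mm long, 11 mm wide in it. Two black cross lines lie 14 mm either side of this point: a centred bubble leaves 3 mm to each line
- candle: bystander: tea light, right; origin under its centre
- wood_peg: bystander: wooden clothes peg, in front on the right; origin under its centre
- food_tin: bystander: food tin 76 mm wide, 110 mm tall, right of the scale; origin under its centre

How it is judged:
On the way, in this order (a step that is already met when the one before it is completed fails the run):
1. the flap is open on its stop (value of joint flap above 1.75 rad), for 0.2 s.
2. the knob is pressed and the foot stands on its pad (contact force between foot and scale_mat above 1 N and contact force between the fingers and knob above 3 N), for 0.1 s.
At the end, for the whole second after the job is handed in: The flap rests open on its stop (over 1.75 rad), the fingers still hold and press the knob (over 3 N on it) so that the foot stands on its steel pad with more than 1 N, and the bubble is at rest within 4 mm of the middle; all this through the last second, without letting go (all of step 2 and value of joint flap above 1.75 rad and value of joint bubble between -0.004 and 0.004 m and velocity of joint bubble between -0.01 and 0.01 m/s); the arm keeps its last pose, push and grip.
It fails at once if a bystander is pushed away by more than 40 mm (distance of any of food_tin, candle, wood_peg from where it was at the start of the episode above 0.04 m).
It also fails if it takes over 69 s, if anything falls off the work surface, if the arm or the gripper's body presses on something with over 40 N, if the wrist force passes 120 N, or if a joint passes its speed limit or range.

## Working session

There is one attempt and no reset: what is moved stays moved. The work goes in short steps, Python scripts to look and compute and a shell command to move; the robot and the scene stay as the last step left them, time stands still between calls to the robot, and variables do not carry over. Pictures are saved under pics/ and viewed, at most 10 in all, crops included, and the job is handed in when it is done.

```bash
mkdir -p pics; ls; cat > h.py <<'E'
import numpy as np, cv2
from plant import manip, optics, find_in
from scipy.spatial.transform import Rotation as Rn
def ray(p,px):
    K=p["K"]; d=np.linalg.inv(K)@[px[0],px[1],1]; R=np.array(p["R"]);t=np.array(p["t"])
    return -R.T@t, R.T@d
def atz(p,px,z):
    o,d=ray(p,px); return o+d*(z-o[2])/d[2]
def tri(ps,pxs):
    A=np.zeros((3,3));b=np.zeros(3)
    for p,x in zip(ps,pxs):
        o,d=ray(p,x);d/=np.linalg.norm(d);M=np.eye(3)-np.outer(d,d);A+=M;b+=M@o
    return np.linalg.solve(A,b)
def save(p,n): cv2.imwrite("pics/"+n,p["color"][:,:,::-1])
E
python3 - <<'E'
from h import *
s=manip.get_state();print(s)
ps=[optics.snapshot(n) for n in("scene","top")]
for p,n in zip(ps,("scene","top")):
    save(p,n+"0.png")
    for l in("flap_grip","scale_mat","flap","knob","food_tin","candle","wood_peg","vial_mid","flap_hinge"):
        f=find_in(l,p); print(n,l,[(np.round(a["position"]),round(a["conf"],2)) for a in f[:2]])
fs=[find_in("flap_grip",p) for p in ps]
print(tri(ps,[f[0]["position"] for f in fs]))
E
```

```text
pics
{'t': 0.0, 'qpos': array([-1.33329379e+00,  2.63499883e-01, -4.89498064e-02,  1.25942234e+00,
        1.20624519e-05,  1.41554881e+00]), 'qd': array([ 9.42350975e-04, -4.83196683e-05, -1.07836353e-04, -1.18687196e-03,
       -7.98689901e-04,  7.49276588e-05]), 'effort': array([ 6.86747990e-04, -6.37610722e+01,  3.84567797e+01,  1.35649106e-02,
        4.31574495e-05,  7.32729887e-06]), 'position': array([ 0.20087869, -0.48468965,  0.19273235]), 'ee_rot': array([-3.14053175e+00, -1.78248099e-04,  3.92749954e-01]), 'force': array([ 0.1348268 , -0.3528001 , -0.53913295]), 'torque': array([-0.03950375, -0.0203778 , -0.0413607 ]), 'finger_force': 0.0, 'width': 0.9998628409281892}
scene flap_grip [(array([250., 180.]), 0.84), (array([244., 186.]), 0.35)]
scene scale_mat [(array([243., 195.]), 0.61)]
scene flap [(array([247., 180.]), 0.66)]
scene knob [(array([273., 202.]), 0.42)]
scene food_tin [(array([371., 260.]), 0.63)]
scene candle [(array([350., 245.]), 0.52)]
scene wood_peg [(array([323., 272.]), 0.59)]
scene vial_mid [(array([241., 188.]), 0.63)]
scene flap_hinge [(array([252., 179.]), 0.84)]
top flap_grip [(array([232., 214.]), 0.82), (array([375., 203.]), 0.17)]
top scale_mat [(array([202., 209.]), 0.8), (array([387., 246.]), 0.63)]
top flap [(array([232., 211.]), 0.72)]
top knob [(array([424., 223.]), 0.35)]
top food_tin [(array([427., 221.]), 0.75), (array([233., 213.]), 0.74)]
top candle [(array([375., 202.]), 0.65), (array([208., 205.]), 0.62)]
top wood_peg [(array([383., 248.]), 0.57)]
top vial_mid [(array([208., 203.]), 0.7)]
top flap_hinge [(array([234., 212.]), 0.63)]
[0.47838346 0.04308483 0.08577142]
```

View pics/scene0.png

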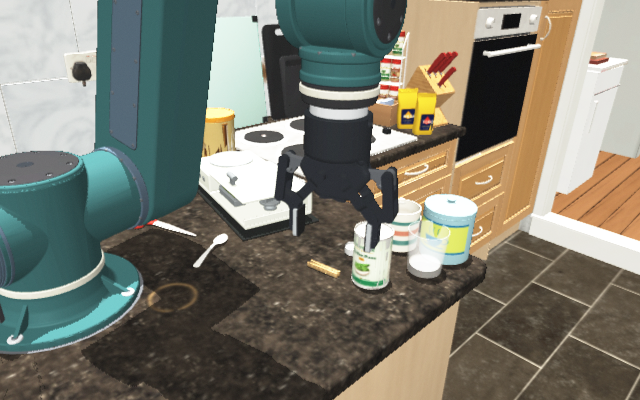

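View pics/top0.png

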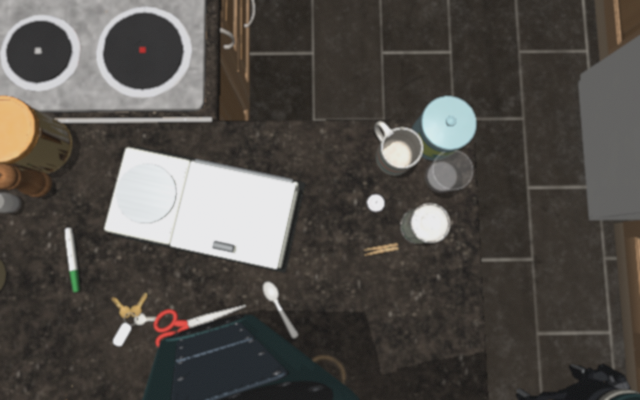

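Scene view: the scale lies behind the gripper, with its flap shut. Top view: flap corners at about (190,162), (298,181), (281,268) and (172,246), and the grip bar at about (224,246). The networks were off on the grip, so I'll use my own pixels.

```bash
python3 - <<'E'
from h import *
p=optics.snapshot("top")
im=p["color"]; crop=im[130:290,90:320]; cv2.imwrite("pics/c1.png",cv2.resize(crop,None,fx=3.4,fy=3.4,interpolation=2)[:,:,::-1])
for n,x,z in[("HL",(190,162),.082),("HR",(298,181),.086),("FR",(281,268),.086),("FL",(172,246),.082),("grip",(224,246),.107),("scaleBL",(126,149),.08),("FLs",(106,231),.08),("candle",(375,203),.01),("tin",(431,223),.11),("peg",(382,249),.01)]:
    print(n,atz(p,x,z).round(4))
print("cam",ray(p,(0,0))[0], "scale px/m",p["K"][0][0])
E
```

```text
HL [0.5924 0.1227 0.082 ]
HR [ 0.5505 -0.094   0.086 ]
FR [ 0.3791 -0.0592  0.086 ]
FL [0.4249 0.1551 0.082 ]
grip [0.4231 0.0482 0.107 ]
scaleBL [0.621  0.2524 0.08  ]
FLs [0.4562 0.2863 0.08  ]
candle [ 0.5125 -0.2573  0.01  ]
tin [ 0.4617 -0.3503  0.11  ]
peg [ 0.4137 -0.2694  0.01  ]
cam [ 0.40866835 -0.12108596  0.98590238] scale px/m 455.7998963435177
```

View pics/c1.png

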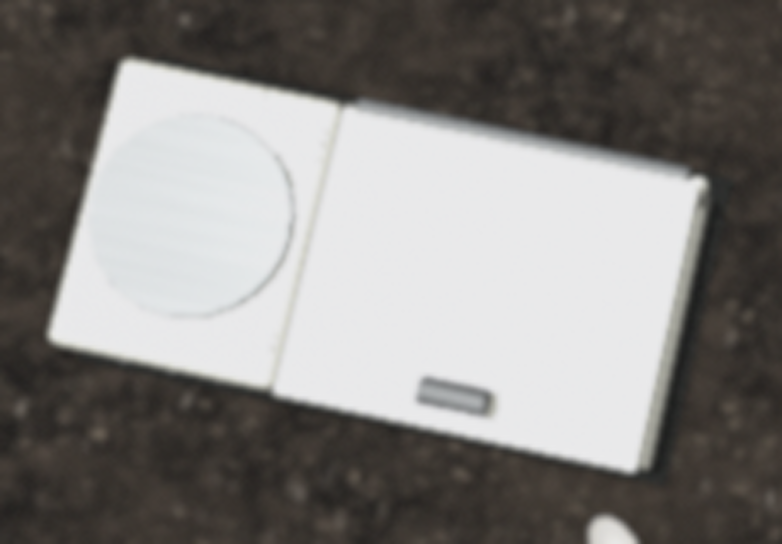

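Crop: the bar is centred at (455,396), which is full-frame (223.8,246.5). That puts the grip at about (0.423, 0.048, 0.107), with scale yaw about -0.198. Moving above it now.

```bash
cat > g.py <<'E'
import sys
from h import *
def rel(x,y,z,yaw=-.198):
    s=manip.get_state();R=Rn.from_euler("xyz",s["ee_rot"]);d=R.inv().apply(np.array([x,y,z])-s["position"])
    print("t",s["t"],"pos",s["position"].round(4),"rot",s["ee_rot"].round(3),"F",s["force"].round(1),"w",round(s["width"],3),"ff",s["finger_force"],"shift",d.round(4),"turn",round(np.degrees((s["ee_rot"][2]-yaw+np.pi)%(2*np.pi)-np.pi),1))
if __name__=="__main__": rel(*map(float,sys.argv[1:]))
E
python3 -m inch '[0.2,-0.2,0,20,1, 0.2,-0.2,0,34,1, 0.2,-0.2,0,34,1, 0.2,-0.2,0,34,1, 0.2,-0.2,0,34,1]'
python3 g.py 0.423 0.048 0.19
```

```text
t: 1.65
position: [0.2941, -0.2597, 0.1933]
ee_rot: [3.141, -0.001, -0.207]
force: [1.7, 0.7, -0.6]
width: 1.002
finger_force: 0.0
t 1.65 pos [ 0.2941 -0.2597  0.1933] rot [ 3.141e+00 -1.000e-03 -2.070e-01] F [ 1.7  0.7 -0.6] w 1.002 ff 0.0 shift [ 0.063  -0.3276  0.0032] turn -0.5
```

```bash

python3 -m inch '[0.06,-0.32,0,-0.5,1, 0.06,-0.32,0,-0.5,1, 0.06,-0.32,0,-0.5,1, 0.06,-0.32,0,-0.5,1, 0.06,-0.32,0,-0.5,1]' >/dev/null
python3 -m inch '[0,0,0,0,1, 0,0,0,0,1]' >/dev/null
python3 g.py 0.423 0.048 0.19
```

```text
t 2.35 pos [ 0.3872 -0.031   0.1932] rot [ 3.141  0.    -0.188] F [-0.8 -0.2  0.5] w 1.005 ff 0.0 shift [ 0.0204 -0.0843  0.0032] turn 0.6
```

```bash

python3 -m inch '[0.02,-0.084,0,0.5,0.6, 0.02,-0.084,0,0.5,0.6, 0.02,-0.084,0,0.5,0.6, 0.02,-0.084,0,0.5,0.6]' >/dev/null
python3 g.py 0.423 0.048 0.19
python3 - <<'E'
from h import *
p=optics.snapshot("wrist");save(p,"w1.png");print(p["K"],p["tool_from_camera"])
print(find_in("flap_grip",p)[:2])
E
```

```text
t 2.75 pos [0.4177 0.0174 0.1931] rot [-3.12e+00  1.00e-03 -1.70e-01] F [-0.2 -0.7  0.3] w 0.801 ff 0.0 shift [ 0.0001 -0.031   0.0037] turn 1.6
[[309.70691629   0.         318.5667809 ]
 [  0.         309.70691629 196.63662649]
 [  0.           0.           1.        ]] [[-1.24017799e-03 -9.46350553e-01 -3.23139431e-01  8.39749641e-02]
 [ 9.99999188e-01 -1.07917058e-03 -6.77426806e-04 -1.12930298e-05]
 [ 2.92360666e-04 -3.23140009e-01  9.46351124e-01 -1.79731753e-01]
 [ 0.00000000e+00  0.00000000e+00  0.00000000e+00  1.00000000e+00]]
[{'position': [292.5, 110.6], 'conf': 0.71}]
```

View pics/w1.png

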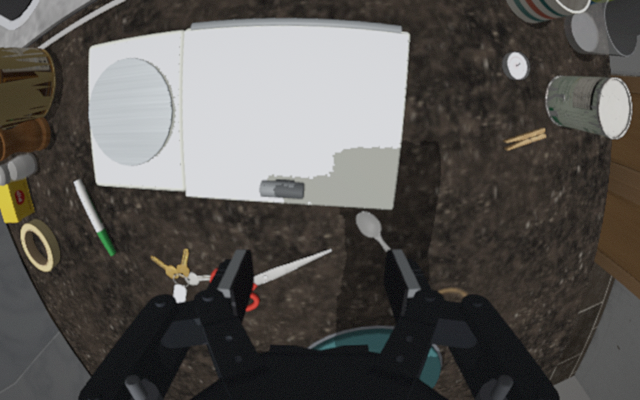

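Wrist view: the grip bar is at about (282,188) on the flap's front edge, and the network's (292,110) is wrong. Settle, then measure the bar by its grey colour.

```bash
cat >> h.py <<'E'
def wray(s,p,px):
    K=p["K"];u=(px[0]-K[0][2])/K[0][0];v=(px[1]-K[1][2])/K[1][1];r=np.hypot(u,v)
    d=np.array([u/r*np.sin(r),v/r*np.sin(r),np.cos(r)]);T=np.array(p["tool_from_camera"])
    R=Rn.from_euler("xyz",s["ee_rot"]).as_matrix()
    return R@T[:3,3]+s["position"],R@T[:3,:3]@d
def watz(s,p,px,z):
    o,d=wray(s,p,px);return o+d*(z-o[2])/d[2]
E
python3 -m inch '[0,-0.025,0,0,0.6, 0,-0.025,0,0,0.6, 0,-0.025,0,0,0.6, 0,-0.025,0,0,0.6, 0,-0.025,0,0,0.6]' >/dev/null
python3 - <<'E'
from h import *
s=manip.get_state();p=optics.snapshot("wrist");save(p,"w2.png")
g=cv2.cvtColor(p["color"],cv2.COLOR_RGB2GRAY)[160:215,270:390]
# bar: darker than plate but in front-edge region
m=((g<150)).astype(np.uint8); m[g.shape[0]-1:]=0
n,l,st,c=cv2.connectedComponentsWithStats(m)
for i in range(1,n):
    if st[i,4]>60: print(st[i],c[i]+[270,160],watz(s,p,c[i]+[270,160],.107).round(4))
cv2.imwrite("pics/w2c.png",cv2.resize(p["color"][130:250,220:420],None,fx=4,fy=4)[:,:,::-1])
print(s["position"],s["ee_rot"])
E
```

```text
[  5  18  44  22 801] [297.08114856 188.23845194] [0.424  0.0511 0.107 ]
[   0   40  120   14 1112] [319.05215827 208.43794964] [0.4019 0.0344 0.107 ]
[0.41987282 0.02901953 0.19379903] [-3.10864655e+00  4.11770232e-04 -1.50021476e-01]
```

View pics/w2c.png

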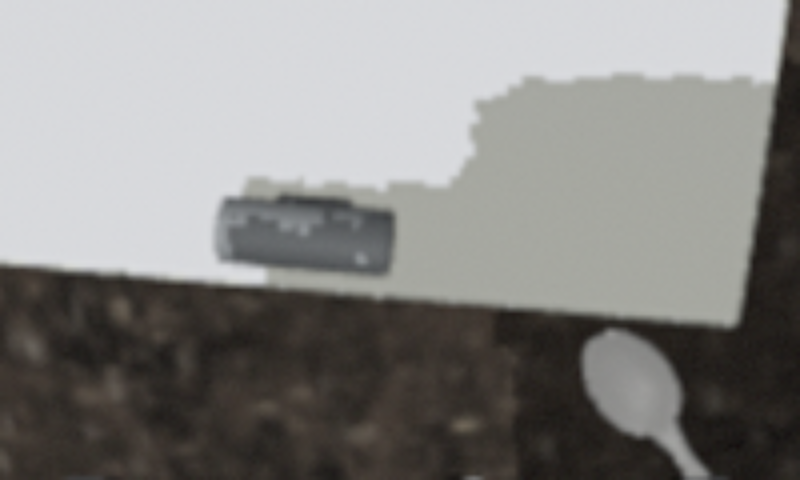

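```bash
python3 -c "
from h import *
s=manip.get_state();print(s['qpos'].round(3),s['qd'].round(3),s['effort'].round(1))"; python3 g.py 0.424 0.05 0.19
```

```text
[-0.151  0.081 -0.279  1.212  0.033  3.141] [-0.    -0.001  0.001  0.     0.001  0.001] [  0.  -46.   38.1   0.    0.1   0. ]
t 3.4 pos [0.4199 0.029  0.1938] rot [-3.109  0.    -0.15 ] F [-0.3 -1.  -0.2] w 0.802 ff 0.0 shift [ 0.001  -0.0212  0.0045] turn 2.8
```

Joint 6 has hit its limit (3.14), so I'll turn half round the other way, which gives the same grasp.

```bash

for i in 1 2 3 4; do python3 -m inch '[0,0,0,-8.5,0.6, 0,0,0,-17,0.6, 0,0,0,-25.5,0.6, 0,0,0,-34,0.6, 0,0,0,-42.5,0.6]' >/dev/null; done
python3 -m inch '[0,0,0,0,0.6, 0,0,0,0,0.6]' >/dev/null
python3 g.py 0.424 0.05 0.19 2.944;  python3 -c "
from h import *
s=manip.get_state();print(s['qpos'].round(3))"
```

```text
t 5.6 pos [0.4199 0.029  0.1938] rot [ 3.109 -0.006  2.813] F [-1.3 -0.   0.1] w 0.8 ff 0.0 shift [0.0029 0.021  0.0045] turn -7.5
[-0.151  0.081 -0.279  1.212  0.033  0.178]
```

```bash

python3 -m inch '[0.003,0.021,0,-7.5,0.6, 0.003,0.021,0,-7.5,0.6, 0.003,0.021,0,-7.5,0.6, 0.003,0.021,0,-7.5,0.6]' >/dev/null
python3 -m inch '[0,0,0.05,0,0.6, 0,0,0.05,0,0.6, 0,0,0.05,0,0.6, 0,0,0.05,0,0.6]' >/dev/null
python3 g.py 0.424 0.05 0.096 2.944
python3 - <<'E'
from h import *
s=manip.get_state();p=optics.snapshot("wrist")
cv2.imwrite("pics/w3.png",p["color"][:,:,::-1])
E
```

```text
t 6.4 pos [0.4252 0.0512 0.1464] rot [3.108 0.    2.947] F [ 0.3 -0.2  0.3] w 0.797 ff 0.0 shift [ 0.0009 -0.0031  0.0504] turn 0.2
```

View pics/w3.png

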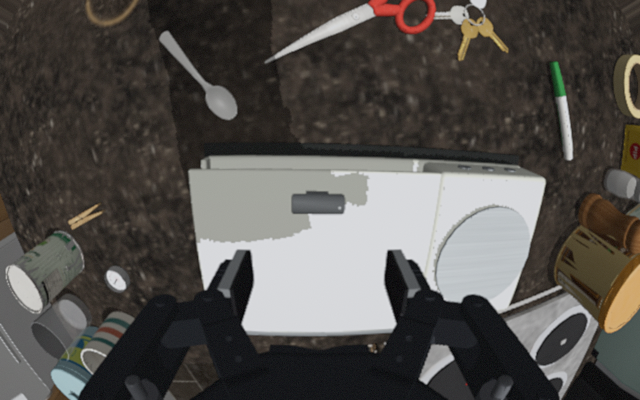

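Wrist view, now facing backwards: the bar is at (319,203), centred between the fingers and parallel to the closing line.

```bash

python3 - <<'E'
from h import *
s=manip.get_state();p=optics.snapshot("wrist")
for z in(.103,.107,.110):print(watz(s,p,(318.5,203.5),z).round(4))
E
```

```text
[0.4248 0.0528 0.103 ]
[0.4233 0.0529 0.107 ]
[0.4222 0.053  0.11  ]
```

```bash

python3 -m inch '[0.001,-0.001,0.02,0,0.6, 0.001,-0.001,0.035,0,0.6, 0.001,-0.001,0.048,0,0.6, 0.001,-0.001,0.048,0,0.6, 0.001,-0.001,0.048,0,0.6]'
python3 -m inch '[0,0,0,0,-1, 0,0,0,0,-1, 0,0,0,0,-1, 0,0,0,0,-1, 0,0,0,0,-1]' 30
python3 -m inch '[0,0,0,0,-1, 0,0,0,0,-1, 0,0,0,0,-1]' 30;
```

```text
t: 7.0
position: [0.4236, 0.0523, 0.0975]
ee_rot: [3.109, -0.001, 2.948]
force: [-0.6, -0.9, 0.1]
width: 0.803
finger_force: 0.0
t: 7.5
position: [0.4231, 0.0523, 0.0966]
ee_rot: [3.109, -0.002, 2.948]
force: [-0.6, 0.1, 0.0]
width: 0.001
finger_force: 0.0
t: 7.8
position: [0.423, 0.0523, 0.0965]
ee_rot: [3.109, -0.002, 2.948]
force: [-0.4, -0.0, 0.7]
width: 0.001
finger_force: 0.0
```

The fingers shut without catching the bar. Reopen and look.

```bash

python3 - <<'E'
from h import *
p=optics.snapshot("wrist");q=optics.snapshot("top");r=optics.snapshot("scene")
a=cv2.resize(p["color"][120:320,220:420],(400,400));b=cv2.resize(r["color"][120:240,190:310],(400,400))
cv2.imwrite("pics/m4.png",np.hstack([a,b])[:,:,::-1])
E
```

```text
(no output)
```

View pics/m4.png

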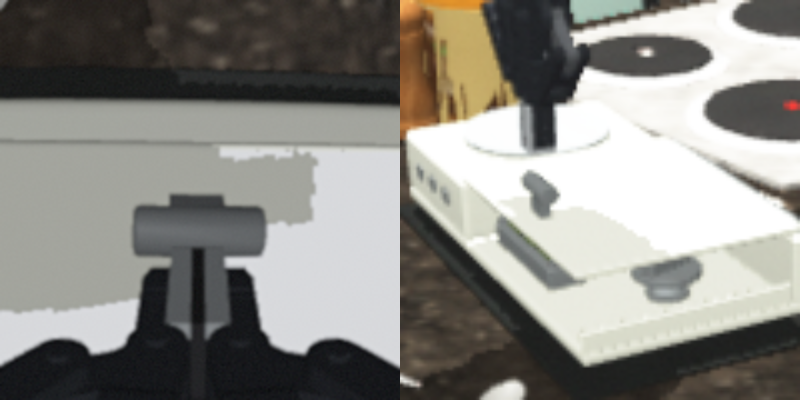

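```bash

python3 - <<'E'
from h import *
s=manip.get_state();p=optics.snapshot("wrist");T=np.array(p["tool_from_camera"]);K=p["K"]
for z in(0,-.019,-.04):
    c=(np.linalg.inv(T)@[0,0,z,1])[:3];th=np.arccos(c[2]/np.linalg.norm(c));u=c[:2]/np.hypot(*c[:2])*th*K[0][0]+[K[0][2],K[1][2]];print(z,u)
for z in(.097,.107,.11):print(watz(s,p,(320,235),z).round(4))
print(s["position"],s["ee_rot"])
E
```

```text
0 [318.61799601 228.08557608]
-0.019 [318.63230644 241.67116168]
-0.04 [318.65155218 259.97707415]
[0.4278 0.0523 0.097 ]
[0.423  0.0529 0.107 ]
[0.4215 0.053  0.11  ]
[0.42304941 0.05237018 0.09652815] [ 3.10859930e+00 -1.82476315e-03  2.94807062e+00]
```

```bash

python3 - <<'E'
from h import *
s=manip.get_state();p=optics.snapshot("scene");t=optics.snapshot("top")
def proj(p,X):
    c=p["K"]@(np.array(p["R"])@X+p["t"]);return (c[:2]/c[2]).round(1)
X=s["position"];print("tcp px",proj(p,X),"above 19",proj(p,X+[0,0,.019]), proj(p,X+[0,0,.05]))
print(tri([p,t],[(232,175.5),(223.8,246.5)]))
for x in(.40,.41,.42,.43): print(x,[proj(p,np.array([x,.05,z])) for z in(.09,.1,.11)])
c=ray(p,(0,0))[0];print("cam",c)
E
```

```text
tcp px [232.8 180.3] above 19 [232.4 172.8] [231.7 160.4]
[0.42089655 0.04880572 0.11025177]
0.4 [array([225.4, 185.6]), array([225.1, 181.7]), array([224.9, 177.7])]
0.41 [array([228.9, 184.5]), array([228.7, 180.6]), array([228.5, 176.6])]
0.42 [array([232.5, 183.4]), array([232.2, 179.5]), array([232. , 175.6])]
0.43 [array([235.9, 182.4]), array([235.7, 178.5]), array([235.5, 174.5])]
cam [-0.17561932 -0.83096043  0.53592337]
```

The scene camera shows the shut tips at row 164, while the reported TCP projects to row 180. The real fingertips seem to sit well above the reported TCP, so I'll check by touching the bar top gently.

```bash

for i in 1 2 3; do python3 -m inch '[0,0,0.002,0,-1, 0,0,0.004,0,-1, 0,0,0.004,0,-1]' | egrep 'pos|force'; done
python3 - <<'E'
from h import *
p=optics.snapshot("scene")
def proj(p,X):
    c=p["K"]@(np.array(p["R"])@X+p["t"]);return (c[:2]/c[2]).round(1)
R=Rn.from_euler("xyz",[-3.1405,0,.39275])
for z in(-.013,-.03,-.05):print(z,[proj(p,np.array([.2009,-.4847,.1927])+R.apply([0,y,z])) for y in(-.043,.043)])
E
```

```text
position: [0.4228, 0.0525, 0.0922]
force: [-0.2, -0.3, -0.4]
finger_force: 0.0
position: [0.4229, 0.0526, 0.0882]
force: [0.3, -0.2, 0.3]
finger_force: 0.0
position: [0.4229, 0.0528, 0.0842]
force: [-0.3, 0.3, 0.1]
finger_force: 0.0
-0.013 [array([301.7, 260.2]), array([365.4, 276.2])]
-0.03 [array([301.8, 248.8]), array([366.3, 264.4])]
-0.05 [array([302., 235.]), array([367.4, 250.2])]
```

No contact yet. The start picture also shows the open tips about 40 mm higher than documented. Probe on.

```bash

for i in 1 2 3 4 5; do python3 -m inch '[0,0,0.002,0,-1, 0,0,0.002,0,-1]' | egrep 'pos|force:' ; done
```

```text
position: [0.423, 0.0528, 0.0823]
force: [0.1, -0.2, 1.1]
finger_force: 0.0
position: [0.423, 0.0529, 0.0803]
force: [0.5, -0.0, -0.6]
finger_force: 0.0
position: [0.423, 0.053, 0.0783]
force: [-0.5, 0.3, -0.1]
finger_force: 0.0
position: [0.4232, 0.0529, 0.0765]
force: [-0.2, -1.1, 4.9]
finger_force: 2.5
position: [0.4233, 0.0526, 0.0751]
force: [-5.8, -3.3, 16.2]
finger_force: 8.2
```

Contact came at TCP z ≈ 0.077, so the real tips are about 39 mm above the reported TCP. Grasp again with that correction.

```bash

python3 -m inch '[0,0,-0.03,0,-1, 0,0,-0.03,0,0.6, 0,0,-0.03,0,0.6, 0,0,-0.03,0,0.6, 0,0,-0.03,0,0.6]' |egrep 'pos|width'
python3 -m inch '[0,0,0.02,0,0.6, 0,0,0.03,0,0.6, 0,0,0.04,0,0.6, 0,0,0.046,0,0.6, 0,0,0.046,0,0.6]'|egrep 'pos|width|force:'
python3 -m inch '[0,0,0,0,-1, 0,0,0,0,-1, 0,0,0,0,-1, 0,0,0,0,-1, 0,0,0,0,-1]' 30
python3 g.py .423 .052 .058 2.944
```

```text
position: [0.4225, 0.0522, 0.1039]
width: 0.675
position: [0.4227, 0.0537, 0.0579]
force: [0.4, 0.7, 0.4]
width: 0.799
finger_force: 0.0
t: 11.55
position: [0.4235, 0.0536, 0.0588]
ee_rot: [3.108, -0.001, 2.948]
force: [0.3, 0.9, 5.0]
width: 0.465
finger_force: 31.3
t 11.55 pos [0.4235 0.0536 0.0588] rot [ 3.108e+00 -1.000e-03  2.948e+00] F [0.3 0.9 5. ] w 0.465 ff 31.349533796310425 shift [ 0.0002 -0.0017  0.0008] turn 0.2
```

Gripped: width 39.5 mm at 31 N. Work out the arc.

```bash

python3 - <<'E'
import numpy as np
r=np.hypot(.153,.026);f=np.arctan2(.026,.153);th=np.arange(0,1.76,.07)
P=np.c_[-(.153-r*np.cos(f+th)), .033*(r*np.sin(f+th)-.026), -(r*np.sin(f+th)-.026)]
for k in range(0,25,5):
    print([list(map(float,(P[k+j]-P[k]).round(3))) for j in range(1,6)])
E
```

```text
[[-0.002, 0.0, -0.011], [-0.005, 0.001, -0.021], [-0.009, 0.001, -0.031], [-0.013, 0.001, -0.041], [-0.018, 0.002, -0.051]]
[[-0.006, 0.0, -0.009], [-0.012, 0.001, -0.018], [-0.019, 0.001, -0.026], [-0.026, 0.001, -0.034], [-0.035, 0.001, -0.042]]
[[-0.009, 0.0, -0.007], [-0.018, 0.0, -0.013], [-0.027, 0.001, -0.018], [-0.037, 0.001, -0.023], [-0.047, 0.001, -0.027]]
[[-0.01, 0.0, -0.003], [-0.021, 0.0, -0.006], [-0.032, 0.0, -0.008], [-0.042, 0.0, -0.009], [-0.053, 0.0, -0.01]]
[[-0.011, -0.0, 0.0], [-0.022, -0.0, 0.001], [-0.032, -0.0, 0.003], [-0.043, -0.0, 0.006], [-0.053, -0.0, 0.009]]
```

```bash

python3 -m inch '[-0.002,0,-0.011,0,-1, -0.005,0.001,-0.021,0,-1, -0.009,0.001,-0.031,0,-1, -0.013,0.001,-0.041,0,-1, -0.018,0.002,-0.051,0,-1]' 30
python3 -m inch '[0,0,0,0,-1]' 30
```

```text
t: 12.05
position: [0.4415, 0.0506, 0.1101]
ee_rot: [3.108, -0.002, 2.948]
force: [5.3, 0.7, -6.0]
width: 0.459
finger_force: 30.8
t: 12.15
position: [0.4418, 0.0504, 0.1104]
ee_rot: [3.108, -0.001, 2.948]
force: [2.6, 3.9, -3.7]
width: 0.457
finger_force: 31.0
```

```bash

python3 -m inch '[-0.006,0,-0.009,0,-1, -0.012,0.001,-0.018,0,-1, -0.019,0.001,-0.026,0,-1, -0.026,0.001,-0.034,0,-1, -0.035,0.001,-0.042,0,-1]' 30
python3 -m inch '[-0.009,0,-0.007,0,-1, -0.018,0,-0.013,0,-1, -0.027,0.001,-0.018,0,-1, -0.037,0.001,-0.023,0,-1, -0.047,0.001,-0.027,0,-1]' 30
```

```text
t: 12.65
position: [0.4749, 0.0436, 0.1511]
ee_rot: [3.108, -0.003, 2.948]
force: [2.5, 4.7, -5.3]
width: 0.46
finger_force: 31.5
t: 13.15
position: [0.5209, 0.0338, 0.178]
ee_rot: [3.11, -0.004, 2.948]
force: [-2.3, -0.7, -0.5]
width: 0.461
finger_force: 31.1
```

```bash

python3 -m inch '[-0.01,0,-0.003,0,-1, -0.021,0,-0.006,0,-1, -0.032,0,-0.008,0,-1, -0.042,0,-0.009,0,-1, -0.053,0,-0.01,0,-1]' 30
python3 -m inch '[-0.011,0,0,0,-1, -0.022,0,0.001,0,-1, -0.032,0,0.003,0,-1, -0.032,0,0.003,0,-1]' 30
```

```text
t: 13.65
position: [0.5729, 0.0225, 0.1878]
ee_rot: [3.112, -0.003, 2.947]
force: [-2.6, -6.8, -1.3]
width: 0.456
finger_force: 30.4
t: 14.05
position: [0.6055, 0.0152, 0.1848]
ee_rot: [3.113, -0.002, 2.947]
force: [-2.7, -13.9, 7.0]
width: 0.455
finger_force: 29.7
```

```bash

python3 -m inch '[-0.006,-0.001,0.001,0,-1, -0.011,-0.002,0.003,0,-1, -0.016,-0.003,0.004,0,-1, -0.021,-0.003,0.006,0,-1, -0.021,-0.003,0.006,0,-1]' 30
python3 - <<'E'
from h import *
p=optics.snapshot("scene");q=optics.snapshot("wrist")
a=p["color"][60:260,140:340];b=q["color"][100:300,220:420]
cv2.imwrite("pics/m5.png",np.hstack([cv2.resize(a,(400,400)),cv2.resize(b,(400,400))])[:,:,::-1])
E
```

```text
t: 14.55
position: [0.6256, 0.0101, 0.179]
ee_rot: [3.11, -0.001, 2.948]
force: [0.1, -2.5, 6.7]
width: 0.456
finger_force: 30.2
```

View pics/m5.png

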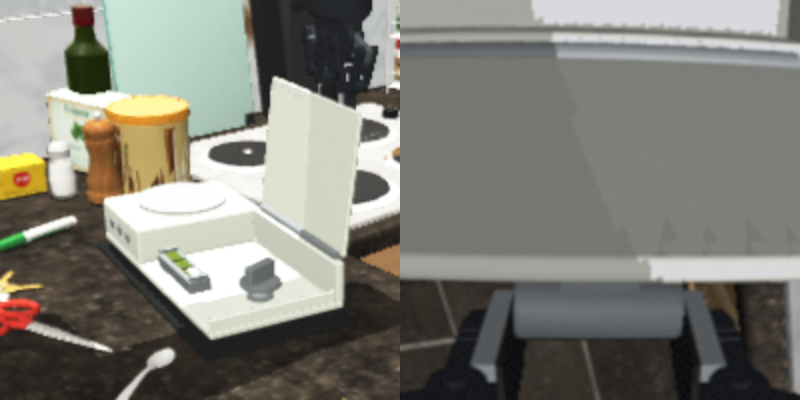

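The flap is up at about 1.75 rad, with the bar still held behind it. I can see the bay with the knob and vial. Ease it on to its stop, release backwards, then rise.

```bash

python3 -m inch '[-0.004,0,0.002,0,-1, -0.01,0,0.004,0,-1, -0.013,0,0.006,0,-1, -0.013,0,0.006,0,-1]' 30
python3 -m inch '[0,0,0,0,0.7, 0,0,0,0,0.7, 0,0,0,0,0.7, -0.01,0,0,0,0.7, -0.025,0,0,0,0.7]'
python3 -m inch '[0,0,-0.03,0,0.7, 0,0,-0.06,0,0.7, 0,0,-0.1,0,0.7, 0,0,-0.13,0,0.7, 0,0,-0.13,0,0.7]'
```

```text
t: 15.05
position: [0.6389, 0.0072, 0.1735]
ee_rot: [3.111, 0.001, 2.947]
force: [2.0, -7.1, 10.3]
width: 0.457
finger_force: 30.2
t: 15.55
position: [0.662, 0.0041, 0.1732]
ee_rot: [3.109, -0.002, 2.948]
force: [-0.1, 0.2, -1.3]
width: 0.852
finger_force: 0.0
t: 16.05
position: [0.6626, -0.0005, 0.3066]
ee_rot: [3.108, 0.003, 2.948]
force: [0.1, 0.4, -0.5]
width: 0.849
finger_force: 0.0
```

```bash

python3 -m inch '[0.19,-0.02,0,0,0.7, 0.19,-0.02,0,0,0.7, 0.19,-0.02,0,0,0.7, 0.19,-0.02,0,0,0.7, 0.19,-0.02,0,0,0.7]'|egrep 'pos'
python3 -m inch '[0,0,0.08,0,0.7, 0,0,0.08,0,0.7, 0,0,0.08,0,0.7, 0,0,0.08,0,0.7]'|egrep 'pos|rot'
python3 - <<'E'
from h import *
s=manip.get_state();p=optics.snapshot("wrist");q=optics.snapshot("scene")
for l in("knob","knob_grip","vial_mid","bubble"):
    for n,c in(("w",p),("s",q)):print(l,n,[(np.round(a["position"],1),round(a["conf"],2)) for a in find_in(l,c)[:2]])
def pw(p,X):
    T=np.array(p["tool_from_camera"]);K=p["K"];Xt=Rn.from_euler("xyz",s["ee_rot"]).inv().apply(X-s["position"])
    c=(np.linalg.inv(T)@[*Xt,1])[:3];th=np.arccos(c[2]/np.linalg.norm(c));return c[:2]/np.hypot(*c[:2])*th*K[0][0]+[K[0][2],K[1][2]]
print("expected knob",pw(p,np.array([.484,-.018,.065])))
cv2.imwrite("pics/w6.png",cv2.resize(p["color"][100:400,160:480],(640,600))[:,:,::-1])
E
```

```text
position: [0.4662, 0.0175, 0.3031]
position: [0.4719, 0.0192, 0.2232]
ee_rot: [3.109, -0.002, 2.948]
knob w [(array([281.6, 177.6]), 0.73)]
knob s [(array([274. , 197.1]), 0.61), (array([348.4, 247. ]), 0.35)]
knob_grip w [(array([281.8, 182.7]), 0.85)]
knob_grip s [(array([272.6, 199.4]), 0.71)]
vial_mid w [(array([352.6, 203.5]), 0.62)]
vial_mid s [(array([274.5, 173.4]), 0.72), (array([325. , 269.3]), 0.34)]
bubble w [(array([340. , 130.4]), 0.65)]
bubble s []
expected knob [284.0542824  185.98821085]
```

View pics/w6.png

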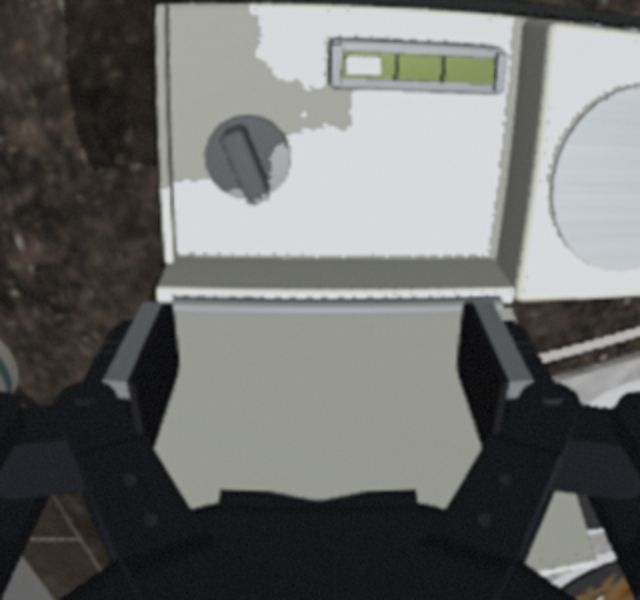

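Wrist view: flap open, knob disc at wrist pixel (284,178), bar running from about (277,166) to (289,197), bubble far to the knob side, marks at (358,133) and (382,134).

```bash

python3 - <<'E'
from h import *
s=manip.get_state();p=optics.snapshot("wrist");save(p,"w7.png")
print("disc",watz(s,p,(284,178.5),.051).round(4),"grip",watz(s,p,(281.8,182.2),.070).round(4))
g=cv2.cvtColor(p["color"],cv2.COLOR_RGB2GRAY)
a,b=watz(s,p,(276.5,166),.074),watz(s,p,(289.5,197),.074);d=b-a
print("bar len",np.linalg.norm(d),"angle world deg",np.degrees(np.arctan2(d[1],d[0])),(a+b)/2)
c=g[150:210,255:312];m=(c<110).astype(np.uint8)
n,l,st,ce=cv2.connectedComponentsWithStats(m)
i=1+np.argmax(st[1:,4]);print(st[i],ce[i]+[255,150]); 
k=(cv2.Canny(c,40,110));L=cv2.HoughLinesP(k,1,np.pi/180,12,minLineLength=14,maxLineGap=4)
for q in ([] if L is None else L[:,0]):
    A=watz(s,p,q[:2]+[255,150],.074);B=watz(s,p,q[2:]+np.array([255,150]),.074);D=B-A;print(q+[255,150,255,150],np.degrees(np.arctan2(D[1],D[0])).round(1),round(np.linalg.norm(D),3))
E
python3 g.py .484 -.018 .1
```

```text
disc [ 0.479 -0.018  0.051] grip [ 0.4779 -0.0188  0.07  ]
bar len 0.03820975220841228 angle world deg 9.140646905797562 [ 0.47658026 -0.0167396   0.074     ]
[   8    8   40   42 1128] [281.10992908 176.72606383]
[280 157 295 195] 8.3 0.046
[276 185 284 202] 11.1 0.022
[278 157 294 199] 7.5 0.051
[267 163 280 198] 6.4 0.042
[290 180 311 164] 116.2 0.029
[268 162 274 176] 9.5 0.017
[269 172 284 157] 122.9 0.024
[289 157 304 166] 46.5 0.019
[286 199 300 192] 105.8 0.018
t 17.5 pos [0.4718 0.0192 0.2228] rot [ 3.109e+00 -2.000e-03  2.948e+00] F [-0.4 -0.1 -0.2] w 0.847 ff 0.0 shift [-0.0193 -0.0382  0.1216] turn -179.7
```

```bash

python3 g.py .479 -.017 .1 3.281
python3 -m inch '[-0.015,-0.037,0,-8,0.6, -0.015,-0.037,0.05,-16,0.6, -0.015,-0.037,0.1,-19,0.6, -0.015,-0.037,0.12,-19,0.6, -0.015,-0.037,0.12,-19,0.6]'
python3 g.py .479 -.017 .024 3.281
python3 - <<'E'
from h import *
s=manip.get_state();p=optics.snapshot("wrist");save(p,"w8.png")
for l in("knob","knob_grip"):
  for a in find_in(l,p)[:2]:print(l,np.round(a["position"],1),round(a["conf"],2),watz(s,p,a["position"],.065).round(4))
cv2.imwrite("pics/w8c.png",cv2.resize(p["color"][100:300,220:420],(600,600))[:,:,::-1])
E
```

```text
t 17.5 pos [0.4718 0.0192 0.2228] rot [ 3.109e+00 -2.000e-03  2.948e+00] F [-0.4 -0.1 -0.2] w 0.847 ff 0.0 shift [-0.0142 -0.0381  0.1216] turn -19.1
t: 18.0
position: [0.4781, -0.0157, 0.0993]
ee_rot: [3.108, 0.005, -3.004]
force: [-0.1, 1.4, 0.5]
width: 0.8
finger_force: 0.0
t 18.0 pos [ 0.4781 -0.0157  0.0993] rot [ 3.108  0.005 -3.004] F [-0.1  1.4  0.5] w 0.8 ff 0.0 shift [-0.0004 -0.0039  0.0752] turn -0.1
knob [311.1 202.1] 0.82 [ 0.4736 -0.0209  0.065 ]
knob_grip [312.7 202.9] 0.92 [ 0.4741 -0.0197  0.065 ]
```

View pics/w8c.png

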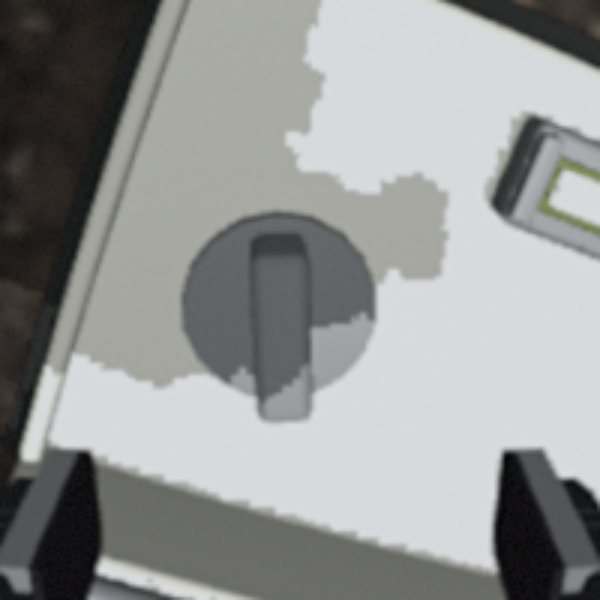

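Wrist crop: the bar is now parallel to the pads. The disc centre is at wrist pixel (313,201.7) and the bar top centre at (314.3,211.7), slightly left of the fingers' midline.

```bash

python3 - <<'E'
from h import *
s=manip.get_state();p=optics.snapshot("wrist")
R=Rn.from_euler("xyz",s["ee_rot"])
for px,z in(((313,201.7),.052),((314.3,211.7),.076)):
    X=watz(s,p,px,z);print(X.round(4),"in tool",R.inv().apply(X-s["position"]).round(4))
E
```

```text
[ 0.4821 -0.0192  0.052 ] in tool [-0.0004 -0.0047  0.0508]
[ 0.4808 -0.0188  0.076 ] in tool [ 0.0006 -0.0033  0.0268]
```

```bash

python3 -m inch '[0,-0.004,0.03,0,0.6, 0,-0.004,0.055,0,0.6, 0,-0.004,0.07,0,0.6, 0,-0.004,0.076,0,0.6, 0,-0.004,0.076,0,0.6]'
python3 -m inch '[0,0,0,0,-1, 0,0,0,0,-1, 0,0,0,0,-1, 0,0,0,0,-1, 0,0,0,0,-1]' 50
```

```text
t: 18.7
position: [0.4813, -0.0176, 0.0259]
ee_rot: [3.11, 0.009, -3.004]
force: [0.1, -0.5, 0.2]
width: 0.799
finger_force: 0.0
t: 19.2
position: [0.4811, -0.0172, 0.0257]
ee_rot: [3.109, 0.01, -3.003]
force: [1.5, 4.2, -0.3]
width: 0.148
finger_force: 53.4
```

```bash

python3 -m inch '[0,0,0.003,0,-1, 0,0,0.006,0,-1, 0,0,0.01,0,-1, 0,0,0.01,0,-1]' 50
python3 -m inch '[0,0,0.002,0,-1, 0,0,0.003,0,-1, 0,0,0.003,0,-1]' 50 | egrep 'pos|force'
```

```text
t: 19.6
position: [0.4812, -0.0174, 0.0154]
ee_rot: [3.11, 0.009, -3.004]
force: [-0.8, 2.1, 12.3]
width: 0.146
finger_force: 54.7
position: [0.4814, -0.0175, 0.0135]
force: [-8.2, 2.1, 29.6]
finger_force: 57.1
```

```bash

cat > bub.py <<'E'
from h import *
def pw(s,p,X):
    T=np.array(p["tool_from_camera"]);K=p["K"];Xt=Rn.from_euler("xyz",s["ee_rot"]).inv().apply(X-s["position"])
    c=(np.linalg.inv(T)@[*Xt,1])[:3];th=np.arccos(c[2]/np.linalg.norm(c));return c[:2]/np.hypot(*c[:2])*th*K[0][0]+[K[0][2],K[1][2]]
def rect(s,p,M,yaw=-.198,scene=False):
    ex=np.array([np.cos(yaw),np.sin(yaw),0]);ey=np.array([-ex[1],ex[0],0])
    a=np.arange(-.06,.0601,.0005);b=np.arange(-.02,.0201,.0005)
    if scene: f=lambda X:(lambda c:c[:2]/c[2])(p["K"]@(np.array(p["R"])@X+p["t"]))
    else: f=lambda X:pw(s,p,X)
    m=np.array([[f(M+ey*u+ex*v) for u in a] for v in b],np.float32)
    return a,b,cv2.remap(p["color"],m[...,0],m[...,1],cv2.INTER_LINEAR)
def ana(a,b,im):
    i=im.astype(int);ol=(i[...,1]-i[...,2]>35)          # olive
    n,l,st,c=cv2.connectedComponentsWithStats(ol.astype(np.uint8))
    r=np.where(ol.sum(1)>40)[0]
    if len(r)==0: print("no strip",ol.sum());return
    r0,r1=r[0],r[-1];mid=(r0+r1)//2;cols=np.where(ol.sum(0)>4)[0]
    print("strip v %.1f..%.1f mm u %.1f..%.1f"%(b[r0]*1e3,b[r1]*1e3,a[cols[0]]*1e3,a[cols[-1]]*1e3))
    prof=i[max(mid-4,0):mid+5].mean(0)
    s="".join("W" if q[2]>140 else ("k" if q.sum()<200 else ("o" if q[1]-q[2]>35 else ".")) for q in prof)
    print(s)
    w=[k for k in range(cols[0],cols[-1]) if s[k]=="W"]
    if w: print("bubble centre u",a[w].mean()*1e3,"len",len(w)/2)
    k=[a[j]*1e3 for j in range(len(s)) if s[j]=="k" and cols[0]+5<j<cols[-1]-5];print("dark",np.round(k,1)); print("g",prof[cols[0]:cols[-1]:3].sum(1).astype(int))
E
python3 -m inch '[0,0,-0.002,0,-1, 0,0,-0.002,0,-1, 0,0,-0.002,0,-1]' 50 | egrep 'pos|force'
python3 - <<'E'
from bub import *
s0=dict(position=np.array([.4718,.0192,.2228]),ee_rot=np.array([3.109,-.002,2.948]))
s=manip.get_state();p=optics.snapshot("wrist");q=optics.snapshot("scene")
p0=dict(p);p0["color"]=cv2.imread("pics/w7.png")[:,:,::-1]
M=watz(s0,p0,(370,134),.046);print("M",M)
print("start");ana(*rect(s0,p0,M))
print("now wrist",pw(s,p,M));ana(*rect(s,p,M))
print("scene");ana(*rect(s,q,M,scene=True))
for l in("bubble","vial_mid"):
    for c in(p,q):print(l,[(np.round(x["position"],1),round(x["conf"],2)) for x in find_in(l,c)[:2]])
E
```

```text
position: [0.4812, -0.0174, 0.0148]
force: [-3.0, 2.3, 12.0]
finger_force: 54.8
M [0.44730102 0.09105868 0.046     ]
start
strip v -8.0..6.5 mm u -44.5..44.5
WWWWWWWWWWW.....WWWWWWWWWWWW....WWWWWWWWWWWWWWWWWWWWWWWWWWWWWWWWWWWWWWWWWW.oooooooooooooo......oooooooooooooooooooooooooooooooooooooooooooooooooo......ooooooooooooooooooooooooooooooooooooooooooooooooooooooooooo......WWWWWWWWWWWWWWWWWWWWWWWWW
bubble centre u -33.74999999999998 len 21.0
dark []
g [434 606 656 653 653 653 653 653 653 654 653 654 658 647 507 398 397 399
 400 346 256 319 391 396 392 392 392 390 390 389 388 388 388 385 386 386
 388 378 297 242 343 385 381 379 379 379 379 377 375 376 374 374 374 373
 372 369 373 371 373 366]
now wrist [505.15638943 215.616955  ]
strip v -8.5..7.0 mm u -44.5..43.0
kkkkkkkkkk...kkkk...WWWWWWWWWW.ooooooooooooooooooooooo..WWWWWWWWWWWWWWWWWWWWWWWWWWWWWWWWWWWWWWWWW.ooooooooooooooooooooooooooooooooooooooooooooookkkkkoooooooooooooooooooooooooooooooooooooooooooooooooooooooooo.kkkkkkkk.....WWWWWWWW............
bubble centre u -21.999999999999964 len 20.5
dark [12.  12.5 13.  13.5 14. ]
g [328 30
[... 177 characters left out ...]
82 282 280 279 280 278 279 280 279
 279 278 276 278 262]
scene
strip v -11.0..5.5 mm u -36.0..48.5
................................WWWWWWWWWWWWWWWWWWWWWoooooWWWWWWWWWWWWWWWWWWWWWWWWWWWWWWWWWWWWWWWWWWWWWWWWWWWWWWWWWWWooooooooooooooooooooooooooooooooooooooooooooooooooooooooooooooooooooooooooooooooooooooooooooooooooooo............WWWWWWWWWWW
bubble centre u -17.94531249999996 len 32.0
dark []
g [568 532 500 508 561 623 690 745 762 763 764 764 764 764 764 764 764 763
 758 748 729 683 603 523 457 413 406 405 405 404 400 380 350 321 293 277
 289 312 332 353 369 380 388 395 401 403 403 403 403 403 401 395 386 374
 361 350 346]
bubble []
bubble []
vial_mid []
vial_mid [(array([281.5, 185.1]), 0.98)]
```

Bubble offset is about 21 mm, so about 110° counter-clockwise, with roughly 1 mm of follow-down per 36°.

```bash
cat > m.py <<'E'
from bub import *
s=manip.get_state();p=optics.snapshot("wrist");print("t",s["t"],"q6",s["qpos"].round(2),"rot",s["ee_rot"].round(3),"F",s["force"].round(1),"Tq",s["torque"].round(2),"w",s["width"])
M=np.array([.4473,.09106,.045]);print(pw(s,p,M));ana(*rect(s,p,M))
E
python3 -m inch '[0,0,0,-6,-1, 0,0,0,-12,-1, 0,0,0.001,-18,-1, 0,0,0.001,-24,-1, 0,0,0.001,-30,-1]' 50 | egrep 'pos|rot|force'
python3 -m inch '[0,0,0,-5,-1, 0,0,0,-10,-1, 0,0,0,-10,-1]' 50 | egrep 'pos|rot|force'
python3 m.py
```

```text
position: [0.4805, -0.0164, 0.0137]
ee_rot: [3.117, 0.025, -2.476]
force: [-4.3, 8.6, 15.3]
finger_force: 54.9
position: [0.4801, -0.0162, 0.0135]
ee_rot: [3.121, 0.028, -2.302]
force: [-3.5, 9.8, 12.3]
finger_force: 54.7
t 21.3 q6 [-0.23  0.32 -0.5   0.76  0.03 -1.07] rot [ 3.121  0.028 -2.302] F [-3.5  9.8 12.3] Tq [2.   1.05 0.08] w 0.14128686236112145
[458.3591028  318.30978422]
strip v -8.0..6.0 mm u -43.5..11.5
kkkkkkk......kkkkkk...WWWWWWWWW..oooooooooooooooooooooooooooooooooooooo..WWWWWWWWWWWWWWWWWWWWWWWWWWWWWWWWWWWWWWWWWW..oooooookkkkkkkkkkkkkkkkkkkkkkkkkkkkkkkkkkkkkkkkkkkkkkkkkkkkkkkkkkkkkkkkkkkkkkkkkkkkkkkkkkkkkkkkkkkkkkkkkkkkkkkkkkkkkkkkkkkkk
bubble centre u -13.249999999999957 len 21.0
dark [2.  2.5 3.  3.5 4.  4.5 5.  5.5 6.  6.5 7.  7.5 8.  8.5]
g [316 281 284 282 283 281 282 281 280 279 279 278 270 383 572 642 649 647
 648 648 647 648 646 647 647 650 645 516 284 221 200 175 143 117  92  71
  66]
```

```bash
cat > sc.py <<'E'
from bub import *
p=optics.snapshot("scene");M=np.array([.4473,.09106,.045])
a,b,im=rect(None,p,M,scene=True);i=im.astype(float);y=(i[...,1]-i[...,2])
r=y[20:44].mean(0) if False else y[b.searchsorted(-.007):b.searchsorted(.003)].mean(0)
print("scene yellowness/5mm",[(int(round(a[k]*1e3)),int(r[k])) for k in range(0,len(a),5)])
ok=(r<0.5*np.median(r[100:200]))&(a>-.036)&(a<.04)
w=np.where(ok)[0];print("scene bubble u",a[w].mean()*1e3 if len(w) else None,len(w)/2)
E
python3 sc.py
python3 -m inch '[0,0,0,-6,-1, 0,0,0,-12,-1, 0,0,0.001,-18,-1, 0,0,0.001,-24,-1, 0,0,0.001,-30,-1]' 50 | egrep 'pos|rot|force'
python3 -m inch '[0,0,0,-5,-1, 0,0,0,-10,-1, 0,0,0,-10,-1]' 50 | egrep 'pos|rot|force'
python3 m.py;python3 sc.py
```

```text
scene yellowness/5mm [(-60, 0), (-57, 0), (-55, 0), (-52, 1), (-50, 0), (-47, 0), (-45, 0), (-42, 1), (-40, 9), (-37, 24), (-35, 44), (-32, 67), (-30, 86), (-27, 99), (-25, 99), (-22, 83), (-20, 54), (-17, 22), (-15, 5), (-12, 3), (-10, 3), (-7, 1), (-5, 1), (-2, 4), (0, 13), (3, 30), (5, 54), (8, 81), (10, 97), (13, 89), (15, 73), (18, 62), (20, 69), (23, 84), (25, 93), (28, 99), (30, 102), (33, 102), (35, 104), (38, 104), (40, 101), (43, 95), (45, 77), (48, 55), (50, 32), (53, 17), (55, 6), (58, 2), (60, 3)]
scene bubble u -8.119565217391257 23.0
position: [0.479, -0.0158, 0.0123]
ee_rot: [3.136, 0.035, -1.777]
force: [-10.7, 11.2, 18.3]
finger_force: 55.4
position: [0.4784, -0.0158, 0.0121]
ee_rot: [3.141, 0.035, -1.604]
force: [-12.0, 9.6, 17.3]
finger_force: 55.2
t 22.2 q6 [-0.23  0.32 -0.5   0.76  0.03 -1.77] rot [ 3.141  0.035 -1.604] F [-12.    9.6  17.3] Tq [2.04 2.61 0.1 ] w 0.14430589697045684
[366.26944482 372.43192643]
no strip 0
scene yellowness/5mm [(-60, 0), (-57, 0), (-55, 0), (-52, 0), (-50, 0), (-47, 0), (-45, 0), (-42, 6), (-40, 22), (-37, 38), (-35, 59), (-32, 81), (-30, 94), (-27, 99), (-25, 100), (-22, 100), (-20, 99), (-17, 91), (-15, 67), (-12, 38), (-10, 13), (-7, 2), (-5, 0), (-2, 1), (0, 0), (3, 1), (5, 3), (8, 7), (10, 18), (13, 35), (15, 53), (18, 69), (20, 83), (23, 95), (25, 100), (28, 101), (30, 102), (33, 102), (35, 103), (38, 104), (40, 102), (43, 90), (45, 67), (48, 41), (50, 21), (53, 9), (55, 2), (58, 1), (60, 5)]
scene bubble u 5.551115123125783e-14 22.5
```

```bash

python3 -m inch '[0,0,0,-5,-1, 0,0,0,-10,-1, -0.001,0.001,-0.0005,-15,-1, -0.001,0.001,-0.0005,-19,-1, -0.001,0.001,-0.0005,-19,-1]' 50 | egrep 'pos|rot|force'
python3 -m inch '[0,0,0,0,-1, 0,0,0,0,-1, 0,0,0,0,-1]' 50 | egrep 'pos|rot|force'
python3 sc.py
python3 - <<'E'
from bub import *
p=optics.snapshot("scene");M=np.array([.4473,.09106,.045])
a,b,im=rect(None,p,M,scene=True)
y=im.astype(float).sum(2)[b.searchsorted(-.007):b.searchsorted(.003)].mean(0)
print([(int(round(a[k]*1e3)),int(y[k])) for k in range(30,220,5)])
E
```

```text
position: [0.4776, -0.0159, 0.0125]
ee_rot: [-3.132, 0.031, -1.273]
force: [-10.9, 2.9, 12.3]
finger_force: 54.6
position: [0.4775, -0.0159, 0.0125]
ee_rot: [-3.132, 0.031, -1.276]
force: [-10.7, 2.3, 12.4]
finger_force: 54.6
scene yellowness/5mm [(-60, 0), (-57, 0), (-55, 0), (-52, 0), (-50, 0), (-47, 0), (-45, 0), (-42, 4), (-40, 18), (-37, 37), (-35, 62), (-32, 86), (-30, 95), (-27, 99), (-25, 100), (-22, 96), (-20, 94), (-17, 86), (-15, 63), (-12, 39), (-10, 18), (-7, 6), (-5, 1), (-2, 1), (0, 0), (3, 0), (5, 1), (8, 2), (10, 8), (13, 23), (15, 41), (18, 61), (20, 80), (23, 93), (25, 98), (28, 100), (30, 101), (33, 101), (35, 102), (38, 102), (40, 98), (43, 82), (45, 58), (48, 34), (50, 19), (53, 8), (55, 2), (58, 2), (60, 5)]
scene bubble u 1.0000000000000564 22.5
[(-45, 493), (-42, 585), (-40, 583), (-37, 541), (-35, 492), (-32, 444), (-30, 423), (-27, 415), (-25, 411), (-22, 418), (-20, 407), (-17, 373), (-15, 347), (-12, 432), (-10, 594), (-7, 717), (-5, 757), (-2, 758), (0, 762), (3, 760), (5, 756), (8, 757), (10, 723), (13, 626), (15, 487), (18, 391), (20, 372), (23, 379), (25, 395), (28, 403), (30, 402), (33, 406), (35, 407), (38, 407), (40, 407), (43, 407), (45, 401), (48, 390)]
```

```bash
cat > fit.py <<'E'
from bub import *
from scipy.optimize import least_squares
from scipy.ndimage import gaussian_filter1d
M=np.array([.4473,.09106,.045])
for n in("scene","top"):
    p=optics.snapshot(n);a,b,im=rect(None,p,M,scene=True);u=a*1e3
    for lo,hi in((-.007,.003),(-.004,.002)):
        y=im.astype(float).sum(2)[b.searchsorted(lo):b.searchsorted(hi)].mean(0)
        if n=="top" and lo<-.005: print("top",y[::12].astype(int))
        sel=(u>-30)&(u<36)
        f=np.arange(-80,80,.1)
        def model(q):
            mid,sc,off,bl,o,w,ld,lw,sl=q;x=(f-mid)/sc
            g=np.where(abs(x-off)<10,w,o+sl*x).astype(float)
            for L in(-14,14):
                g=g-(ld)*np.clip(1-abs(x-L)/lw,0,1)*(abs(x-off)>=10)
            return np.interp(u,f,gaussian_filter1d(g,abs(bl)*10))
        best=min((least_squares(lambda q:(model(q)-y)[sel],[m,1,o0,2,405,760,200,1,0],bounds=([-8,.85,-12,.3,200,500,50,.3,-3],[12,1.25,12,6,600,800,450,2,3]),diff_step=1e-3) for o0 in(-3,0,3) for m in(2,5)),key=lambda r:r.cost)
        print(n,"off %.2f mid %.2f sc %.3f"%(best.x[2],best.x[0],best.x[1]),best.x[3:].round(2),"rms",np.sqrt(2*best.cost/sel.sum()).round(1))
E
python3 fit.py
```

```text
scene off 0.00 mid 1.74 sc 1.194 [ 2.4100e+00  4.0534e+02  7.5937e+02  2.0026e+02  1.1800e+00 -1.9000e-01] rms 8.3
scene off 0.00 mid 2.05 sc 1.245 [ 2.6100e+00  4.0671e+02  7.6527e+02  2.3065e+02  1.0200e+00 -2.6000e-01] rms 3.4
top [248 258 267 274 282 288 292 297 302 305 308 309 311 313 313 313 313 313
 312 312 313]
top off 3.14 mid 12.00 sc 0.852 [ 6.0000e+00  2.7687e+02  5.0000e+02  3.1659e+02  1.8700e+00 -4.5000e-01] rms 61.0
top off 10.96 mid 8.55 sc 0.851 [ 6.0000e+00  2.6252e+02  5.0000e+02  5.0010e+01  3.0000e-01 -7.1000e-01] rms 65.4
```

```bash
python3 - <<'E'
s=open('fit.py').read()
i=s.index("        best=")
s=s[:i].replace('("scene","top")','("scene",)')+'''        for off in np.arange(-5,4.1,1):
            r=least_squares(lambda q:(model([q[0],q[1],off,*q[2:]])-y)[sel],[3,1.1,2.4,405,760,200,1.1,-.2],bounds=([-8,.85,.3,200,500,50,.3,-3],[12,1.3,6,600,800,450,2,3]),diff_step=1e-3)
            print(off,"rms",np.sqrt(2*r.cost/sel.sum()).round(1),r.x[:2].round(2))
'''
open('fit2.py','w').write(s)
E
python3 fit2.py
```

```text
-5.0 rms 40.0 [8.   1.05]
-4.0 rms 57.7 [3.27 1.09]
-3.0 rms 25.9 [3.82 1.14]
-2.0 rms 14.5 [3.32 1.18]
-1.0 rms 7.7 [2.53 1.2 ]
0.0 rms 7.9 [1.76 1.19]
1.0 rms 10.8 [0.86 1.18]
2.0 rms 20.5 [0.03 1.18]
3.0 rms 23.0 [-0.65  1.19]
4.0 rms 115.6 [3.   1.11]
-5.0 rms 34.4 [8.3  1.09]
-4.0 rms 34.1 [6.5  1.07]
-3.0 rms 16.2 [5.21 1.2 ]
-2.0 rms 14.5 [3.78 1.26]
-1.0 rms 6.2 [2.98 1.26]
0.0 rms 3.3 [2.01 1.25]
1.0 rms 6.8 [1.   1.25]
2.0 rms 13.6 [0.29 1.22]
3.0 rms 15.3 [-1.06  1.23]
4.0 rms 109.7 [3.01 1.11]
```

The bubble fits at about 0 mm (best fit between -1 and 0), the press is 12 N and the grip 55 N. Handing in.

```bash
python3 -c "
from h import *
s=manip.get_state();print(s['t'],s['force'],s['finger_force']);print(manip.hand_in())"
```

```text
23.35 [-10.75192511   2.03551775  11.86989275] 54.61209833621979
the job is handed in; nothing more can be done
None
```

I handed the job in at 23.4 s with the flap open on its stop, the knob still gripped and pressed at about 12 N, and the bubble centred to within about 1 mm by my camera fit; the judge's result was not shown.

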